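# Check a photometer with its reference plate and hold the reading key at half press

### The arm

A 7-joint arm with a two-finger parallel gripper is mounted at the origin on the work surface. World frame = base frame: x ahead of the robot, y to its left, z up, the work surface at z = 0. Lengths are in m, angles in rad, forces in N, time in s.
With the tool pointing down it reaches from about 0.35 to 0.9 m from the base axis. Payload 8.1 kg.
Tool frame: the origin (TCP) lies on the centre line of the jaws, within the pads' length; the fingertips stand 11 mm ahead of it and the grasp point (between the pads) lies 8 mm behind it (arm.nose_length is the distance from the TCP to the fingertips, in m); z points along the fingers, y is the line along which they close (so a half turn about z gives the same grasp; the last joint's range is limited). The gripper opens to 92 mm and grips with 3 to 60 N. Pads are 19 mm wide; open, the fingers measure 130 mm over their backs; the gripper's body (75 mm by 190 mm) begins 47 mm behind the grasp point.
Start: joints at [-1.353, 0.434, 0.025, 1.573, -0.012, 1.134, -0.075], TCP at [0.197, 0.593, 0.238] pointing down, gripper open.
Joint ranges: [-2.62, 2.62], [-0.44, 2.09], [-1.27, 1.32], [0.08, 2.57], [-1.32, 4.46], [0.12, 2], [-2.74, 2.74]. Speed limits (rad/s): [2.22, 2.22, 3.01, 3.01, 3.14, 3.14, 3.14].

### API

Orientations are given as a rotation vector (axis times angle).
In Python, from cell import arm gives the robot as it stands.
- The arm moves only by the tool jog_arm, never from a script. Its argument "moves" is a list of rows, each a list of 4 numbers: the shift along the tool's x, y, z in m, then the turn about the tool's z in rad. In form: [[tx, ty, tz, spin], ...]. A call has 1 to 20 rows; each row is the pose to reach, as a shift and turn from the pose commanded when the call began, along the tool's axes at that moment; what a row does not reach only later rows make up. A row lasts 1/8 s, in which the tool goes at most 62.5 mm and 10.7 degrees, less where a joint would pass 70% of its speed; a pose out of reach is approached as far as the arm can. A call with a gripper value outside its range is refused whole. "hand" is the finger opening in m, from 0 to 0.0918, set as the call begins (left out, the last holds). The fingers move at their own pace and stop on an object; "newtons" is the grip in N (left out, the last holds). Time passes only in rows, so rows that repeat a pose let the fingers close. It gives the time, the measured TCP pose, the force, the opening and the grip force at its end, in the units of the state.
- arm.observe(): the state, without advancing time (a new reading comes with each control period).
- arm.get_image(name): name is "scene" or "side" or "wrist"; returns a dict with "color" (420x560x3 uint8, red, green, blue), "z_map" (420x560 float32, m along the optical axis (not along the pixel's ray), 0 where there is no reading), "fx", "fy", "cx", "cy" (pixels), "k1" (the pictures are not rectified: a ray, as slopes to the right and down, at radius r is drawn at 1 + k1 r^2 times it, then the intrinsics apply), "rvec" (rotation vector, rad) and "tvec" (3), from world to camera coordinates, as OpenCV has them. Camera axes: x right, y down, z forward; pixel columns grow to the right and rows downward; lengths in m; the calibration is good to about 2 mm. A picture is of the moment at which its call begins.
- arm.sign_off(): hands the job in; it is judged then, once.
The state is a dict: "clock": time; "joints": joint angles; "dq": joint speeds; "joint_efforts": joint torques, N m; "position": TCP position; "ee_rot": TCP orientation; "force": force on the tool from outside, world axes, zero at the start; "ft_torque": the same for the moment, N m; "width": opening from 0.0 (shut) to 1.0 (fully open); "gripper_force": force on a finger pad.
Only numpy, scipy, OpenCV 4.12 (cv2) and the standard library are available. Lean on these libraries where they do the work, as an engineer would, in place of code of your own. Each camera call takes 0.05 s, during which the arm holds its last target. There are 200 camera calls.

### The job

Slide the tall framed glass plate up out of the slotted rack, lower it fully home into the slot on top of the photometer without dropping it, and let go of it. Then push the photometer's round sprung key with the gripper to half press (10 mm of its 20 mm travel, where its top is level with the thin steel post beside it) and finish your program while still holding it there. Do not press the key before the plate is in, never push it to the bottom (that wipes the reading), and leave the short plates, the bottle, the vial and the calculator where they are.

Things in the scene. Friction and masses are not known exactly. Their poses are not given: they have to be found in the camera images.
- tall_plate: The plate to use: aluminium-framed glass, upright in any of the rack's three slots, the tallest of the three. 8 mm thick (its x), 64 mm wide (y), 90 mm high (z), 0.12 kg; origin at the centre of its lower edge. Its top 24 mm is a plain frame bar. In the rack its top is 45 mm above the rack's walls. Fits either way round.
- short_plate_a: Another framed plate in the rack, same 8 mm x 64 mm but only 60 mm high; stands 15 mm above the rack's walls. Leave it. Origin at the centre of its lower edge, axes as the tall plate.
- short_plate_b: A second short plate, the same as short_plate_a. Leave it.
- rack: Dark green slotted rack, fixed, 180 (x) x 90 (y) x 55 mm high, open in the middle; origin at the centre of its underside. Three slots at x = -55, 0, +55 mm, each holding a plate by its side edges in grooves 11 mm wide and 45 mm deep, floor 10 mm above the bench. Plates have their thickness along the rack's x.
- photometer: Black bench instrument, fixed, 220 (x) x 260 (y) x 100 mm high, origin at the centre of its underside. On its flat top: the plate slot at x 0, y +65 mm, the round key at x 0, y -65 mm, and a thin steel post. It is on the robot's right with the rack on the left, or the other way round.
- slot_mouth (a point): Centre of the slot's flared mouth, 108 mm above the bench; axes as the photometer. The grey flare rises 8 mm above the top and narrows at 45 degrees from 28 x 86 mm to the slot, which is 12.5 mm along x and 70 mm along y: the plate goes in upright, thickness along x.
- slot_floor (a point): Centre of the slot's floor, 55 mm above the bench, 45 mm below the photometer's top. The plate fully home rests on it with 45 mm standing out above the photometer's top.
- key_top (a point): Centre of the top face of the round grey key (cap 40 mm across, 8 mm thick, on a 18 mm steel stem); 135 mm above the bench when free. It moves with the key.
- key (a joint): Downward travel of the key: 0 free, 0.020 m at the bottom. It springs back when let go; it starts to move at about 3 N, needs about 7 N at half press (0.010) and 11 N at the bottom.
- post_top (a point): Top of the fixed steel depth post (8 mm across), 48 mm beyond the key's axis along the photometer's +x; 125 mm above the bench, the height of the key's top at half press.
- bottle: Amber bottle, 48 mm across, 105 mm high, loose, standing beside the rack (about 120 mm from the rack's centre along its +y). Origin at the centre of its underside.
- vial: Small capped glass vial, 25 mm across, 70 mm high, loose, standing beside the rack (about 115 mm from the rack's centre along its -y). Origin at the centre of its underside.
- calculator: Flat pocket calculator 75 x 140 x 12 mm lying on the bench beyond the work. Origin at the centre of its underside.

How it is judged:
By the outcome, as a careful person would: the job done as asked, in the order asked, and still so for the second after the job is handed in, while the arm keeps its last pose, push and grip.
It also fails if it takes over 54 s, if anything falls off the work surface, if the arm or the gripper's body presses on something with over 40 N, if the wrist force passes 120 N, or if a joint passes its speed limit or range.

## Working session

There is one attempt and no reset: what is moved stays moved. The work goes in short steps, Python scripts to look and compute and a tool call to move; the robot and the scene stay as the last step left them, time stands still between calls to the robot, and variables do not carry over. Pictures are saved under pics/ and viewed, at most 10 in all, crops included, and the job is handed in when it is done.

Besides the shell and the picture viewer there is one more tool, called after ">>>" as name([rows], argument=value, ...), one row to a line, values as JSON. jog_arm: Moves the arm, as the interface text tells. Its arguments: {"type":"object","properties":{"moves":{"type":"array"},"hand":{"type":"number"},"newtons":{"type":"number"}},"required":["moves"]}

```bash
mkdir -p pics; ls
cat > h.py <<'E'
import numpy as np, cv2
from cell import arm
def cloud(im):
    z=im["z_map"]; h,w=z.shape
    v,u=np.mgrid[0:h,0:w]
    K=np.array([[im["fx"],0,im["cx"]],[0,im["fy"],im["cy"]],[0,0,1.]])
    # r is in the undistorted ray: xd = x(1+k1 r^2)
    p=cv2.undistortPoints(np.stack([u,v],-1).reshape(-1,1,2).astype(np.float64),K,np.array([im["k1"],0,0,0.])).reshape(h,w,2)
    c=np.dstack([p*z[...,None],z])
    R=cv2.Rodrigues(np.array(im["rvec"],float))[0]
    P=(c-np.array(im["tvec"],float))@R
    P[z<=0]=np.nan
    return P
def snap(name,fn):
    im=arm.get_image(name); cv2.imwrite("pics/"+fn,im["color"][...,::-1]); np.savez("/tmp/"+fn+".npz",P=cloud(im),c=im["color"]); return im
E
python3 - <<'E'
from h import *
for n in ("scene","side"): 
    im=snap(n,n+"1.png"); print(n,im["fx"],im["k1"],im["tvec"],-cv2.Rodrigues(np.array(im["rvec"]))[0].T@im["tvec"])
a=cv2.imread("pics/scene1.png");b=cv2.imread("pics/side1.png")
cv2.imwrite("pics/both.png",cv2.resize(np.vstack([a,b]),None,fx=.71,fy=.71))
print(arm.observe())
E
```

```text
pics
scene 385.2250952485919 -0.07200935670590197 [-0.36338416 -0.36041611  1.18381824] [ 0.97092229 -0.26213561  0.80744551]
side 472.6392798616089 -0.1583501292990472 [-0.5580113   0.18544687  1.20553059] [ 0.3192079  -0.82604162  1.00738906]
{'clock': 0.1, 'joints': array([-1.35259748,  0.4351606 ,  0.02497223,  1.57398709, -0.01160286,
        1.13396678, -0.07508783]), 'dq': array([-0.00016457, -0.00015652, -0.00026766, -0.00311972, -0.00044691,
        0.00030875,  0.00117041]), 'joint_efforts': array([ 2.23492709e-03, -6.69124746e+01,  9.87619311e-01, -3.15144396e+01,
       -6.04665815e-02,  3.74653295e-02,  6.44841953e-05]), 'position': array([0.19699044, 0.59269824, 0.23702623]), 'ee_rot': array([-5.01824358e-01, -3.10115440e+00,  2.15716622e-03]), 'force': array([ 0.52647595, -0.22493555, -0.70287479]), 'ft_torque': array([-0.01335751,  0.0140897 ,  0.04435486]), 'gripper_force': 0.0, 'width': 0.997440233327337}
```

View pics/scene1.png

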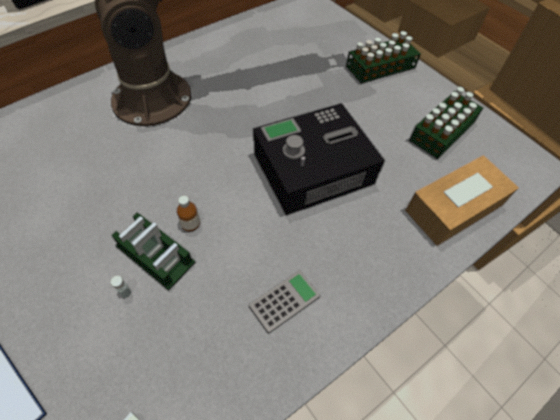

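View pics/side1.png

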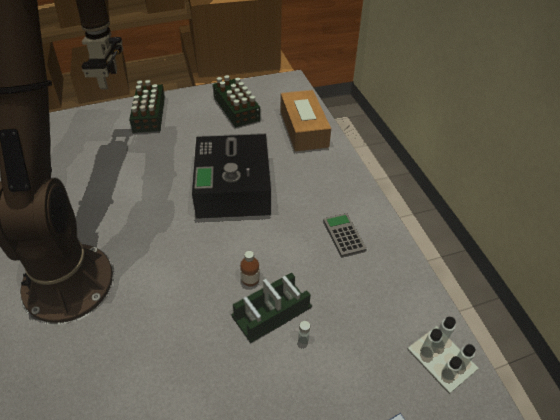

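The pictures show the photometer on the robot's left (scene ~(315,155)), with its slot at (340,135), key at (294,146) and post at (303,160). The rack is on the right (scene ~(152,250)), with the bottle and vial on either side. The middle plate looks tallest. Next I'll measure from the depth clouds.

Run:
```python
from h import *
for n in ("scene","side"):
    P=np.load(f"/tmp/{n}1.png.npz")["P"]
    def near(u,v,r=2): return np.nanmedian(P[v-r:v+r+1,u-r:u+r+1].reshape(-1,3),0).round(3)
    for u,v in ({"scene":[(152,250),(187,210),(118,283),(294,142),(303,158),(341,135)],"side":[(270,305),(250,268),(304,330),(231,169),(248,172),(231,147)]}[n]): print(n,u,v,near(u,v))
    X=P.reshape(-1,3)
    def rect(c,r,z0,z1):
        m=(np.hypot(*(X[:,:2]-c).T)<r)&(X[:,2]>z0)&(X[:,2]<z1); q=X[m]
        return len(q), (cv2.minAreaRect(q[:,:2].astype(np.float32)) if len(q)>5 else None), q.mean(0) if len(q) else None
    c=near(*{"scene":(320,150),"side":(215,185)}[n])[:2]
    print("phot",rect(c,.25,.09,.106)); 
    print("phot hi",rect(c,.25,.12,.16))
    r=near(*{"scene":(152,250),"side":(270,305)}[n])[:2]
    print("rack",rect(r,.12,.035,.06)); print("plate hi",rect(r,.09,.08,.12)); print("plates",rect(r,.09,.062,.075))
```

```text
scene 152 250 [ 0.499 -0.236  0.028]
scene 187 210 [ 0.485 -0.127  0.079]
scene 118 283 [ 0.552 -0.33   0.069]
scene 294 142 [0.499 0.162 0.135]
scene 303 158 [0.536 0.169 0.102]
scene 341 135 [0.521 0.3   0.097]
phot (6814, ((0.5104795098304749, 0.22917240858078003), (0.26381945610046387, 0.22362211346626282), 76.53108978271484), array([0.5197259 , 0.22086972, 0.09999538]))
phot hi (203, ((0.5066912770271301, 0.15762758255004883), (0.03841817006468773, 0.07040993869304657), 55.427249908447266), array([0.4994098 , 0.16301034, 0.13399191]))
rack (1503, ((0.5077033638954163, -0.24429066479206085), (0.18609821796417236, 0.18949256837368011), 52.00918960571289), array([ 0.50756226, -0.23377375,  0.05083021]))
plate hi (249, ((0.4972767233848572, -0.23483282327651978), (0.010976366698741913, 0.063897043466568), 19.071863174438477), array([ 0.49861235, -0.23496024,  0.09378401]))
plates (388, ((0.4969099462032318, -0.23488089442253113), (0.12002815306186676, 0.06473968178033829), 16.518936157226562), array([ 0.49962546, -0.23471621,  0.06824905]))
side 270 305 [ 0.492 -0.234  0.03 ]
side 2
[... 308 characters left out ...]
3139, 0.10039116]))
phot hi (134, ((0.5061452388763428, 0.15756165981292725), (0.04024584963917732, 0.06875534355640411), 63.27223587036133), array([0.49579946, 0.16293691, 0.13360174]))
rack (1449, ((0.49684569239616394, -0.23338782787322998), (0.17399375140666962, 0.18244773149490356), 68.82322692871094), array([ 0.49110142, -0.23774149,  0.05040762]))
plate hi (166, ((0.4943974018096924, -0.23491108417510986), (0.010345689952373505, 0.06531421840190887), 16.643529891967773), array([ 0.49382922, -0.23813849,  0.09498816]))
plates (275, ((0.4863552749156952, -0.20674392580986023), (0.11918406188488007, 0.12421640008687973), 15.87981128692627), array([ 0.49412338, -0.23319451,  0.06856444]))
```

>>> jog_arm([
  [-0.27,-0.35,-0.02,0.5],
  [-0.27,-0.35,-0.02,0.5],
  [-0.27,-0.35,-0.02,0.5],
  [-0.27,-0.35,-0.02,0.5],
  [-0.27,-0.35,-0.02,0.5],
  [-0.27,-0.35,-0.02,0.5],
  [-0.545,-0.692,-0.02,0.955],
  [-0.545,-0.692,-0.02,0.955],
  [-0.545,-0.692,-0.02,0.955],
  [-0.545,-0.692,-0.02,0.955],
  [-0.545,-0.692,-0.02,0.955],
  [-0.545,-0.692,-0.02,0.955],
  [-0.545,-0.692,-0.02,0.955],
  [-0.545,-0.692,-0.02,0.955],
  [-0.545,-0.692,-0.02,0.955],
  [-0.545,-0.692,-0.02,0.955],
  [-0.545,-0.692,-0.02,0.955],
  [-0.545,-0.692,-0.02,0.955],
  [-0.545,-0.692,-0.02,0.955],
  [-0.545,-0.692,-0.02,0.955],
], hand=0.05, newtons=25)

```text
clock: 2.6
position: [0.4961, -0.2349, 0.2578]
ee_rot: [1.87, 2.524, 0.001]
force: [0.7, 0.0, -0.2]
width: 0.543
gripper_force: 0.0
```

Run:
```python
from h import *
im=snap("wrist","w1.png"); snap("scene","s2.png"); 
P=np.load("/tmp/w1.png.npz")["P"]; X=P.reshape(-1,3); c=np.array([.496,-.235])
for z0,z1 in((.09,.112),(.061,.08),(.045,.0585)):
    m=(np.abs(X[:,2]-(z0+z1)/2)<(z1-z0)/2)&(np.hypot(*(X[:,:2]-c).T)<.13); q=X[m]
    print(z0,len(q), cv2.minAreaRect(q[:,:2].astype(np.float32)) if len(q)>4 else "", np.median(q,0) if len(q) else '')
```

```text
0.09 982 ((0.4898289442062378, -0.18845748901367188), (0.022194650024175644, 0.15472622215747833), 16.44183349609375) [ 0.48039952 -0.13498365  0.1026873 ]
0.061 2170 ((0.49455007910728455, -0.22895251214504242), (0.11827583611011505, 0.2472413331270218), 16.83219337463379) [ 0.48216429 -0.20745382  0.0697168 ]
0.045 3967 ((0.49816855788230896, -0.22988517582416534), (0.1790846288204193, 0.18216654658317566), 67.17632293701172) [ 0.49543751 -0.22729742  0.05444381]
```

View pics/w1.png

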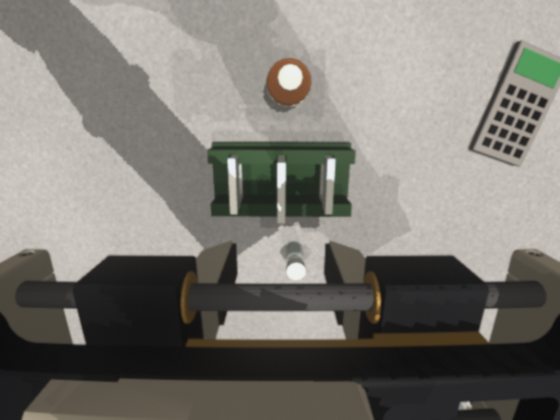

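The wrist view shows the tall plate in the middle slot at about (281,188). The short plates are at (235,185) and (329,185), and the rack is square to the gripper. Next I'll refine the plate pose.

Run:
```python
from h import *
X=np.load("/tmp/w1.png.npz")["P"].reshape(-1,3); c=np.array([.496,-.235])
for z0,z1,r in((.095,.108,.06),(.061,.08,.08)):
    m=(X[:,2]>z0)&(X[:,2]<z1)&(np.hypot(*(X[:,:2]-c).T)<r); q=X[m]
    print(len(q), cv2.minAreaRect(q[:,:2].astype(np.float32)),np.median(q,0),q.mean(0))
```

```text
460 ((0.4964119493961334, -0.2339404970407486), (0.007271008566021919, 0.0637655034661293), 16.901113510131836) [ 0.49565039 -0.23134715  0.09960324] [ 0.49572454 -0.23235557  0.09959746]
943 ((0.4961262047290802, -0.23415625095367432), (0.11828120797872543, 0.06444713473320007), 16.840314865112305) [ 0.48559506 -0.23197026  0.06944173] [ 0.49538671 -0.23254458  0.06897809]
```

>>> jog_arm([
  [0,0,0.06,0],
  [0,0,0.12,0],
  [0,0,0.15,0],
  [0,0,0.165,0],
  [0,0,0.171,0],
  [0,0,0.171,0],
  [0,0,0.171,0],
])

```text
clock: 3.58
position: [0.4968, -0.2358, 0.0878]
ee_rot: [1.87, 2.522, 0.001]
force: [-0.5, -0.5, 0.0]
width: 0.546
gripper_force: 0.0
```

>>> jog_arm([
  [0,0,0,0],
  [0,0,0,0],
  [0,0,0,0],
  [0,0,0,0],
  [0,0,0,0],
  [0,0,0,0],
], hand=0.0, newtons=30)

```text
clock: 4.32
position: [0.496, -0.2354, 0.0867]
ee_rot: [-1.871, -2.524, 0.0]
force: [0.6, 0.4, 0.6]
width: 0.085
gripper_force: 30.0
```

>>> jog_arm([
  [0,0,-0.01,0],
  [0,0,-0.025,0],
  [0,0,-0.045,0],
  [0,0,-0.07,0],
  [0,0,-0.1,0],
  [0,0,-0.13,0],
  [0,0,-0.16,0],
  [0,0,-0.18,0],
  [0,0,-0.19,0],
  [0,0,-0.19,0],
])

```text
clock: 5.58
position: [0.4961, -0.2356, 0.2774]
ee_rot: [1.87, 2.523, 0.001]
force: [-0.2, -0.1, -1.5]
width: 0.084
gripper_force: 30.0
```

Run:
```python
from h import *
# photometer fits: use scene s2 (arm out of the way) and side
snap("side","d3.png"); snap("scene","s3.png")
for fn in("s3.png","d3.png","scene1.png","side1.png"):
    d=np.load(f"/tmp/{fn}.npz"); P=d["P"]; X=P.reshape(-1,3)
    k=np.array([.4975,.161])
    m=(X[:,2]>.131)&(X[:,2]<.139)&(np.hypot(*(X[:,:2]-k).T)<.032); q=X[m]
    print(fn,"key",len(q),cv2.minEnclosingCircle(q[:,:2].astype(np.float32)),q.mean(0)[:2])
    m=(X[:,2]>.111)&(X[:,2]<.127)&(np.hypot(*(X[:,:2]-[.545,.15]).T)<.018); q=X[m]; print(" post",len(q),q.mean(0) if len(q) else'')
    m=(X[:,2]>.1045)&(X[:,2]<.112)&(np.hypot(*(X[:,:2]-[.526,.29]).T)<.06); q=X[m]
    if len(q)>4: print(" flare",len(q),cv2.minAreaRect(q[:,:2].astype(np.float32)))
    m=(X[:,2]>.097)&(X[:,2]<.104)&(np.hypot(*(X[:,:2]-[.51,.228]).T)<.18); q=X[m]; print(" top",cv2.minAreaRect(q[:,:2].astype(np.float32)))
im=cv2.imread("pics/s3.png")[100:300,80:400]; cv2.imwrite("pics/s3c.png",cv2.resize(im,None,fx=2.4,fy=2.4))
```

```text
s3.png key 181 ((0.49503880739212036, 0.16467729210853577), 0.020874466747045517) [0.49620054 0.16406211]
 post 17 [0.54341747 0.15276668 0.12034955]
 flare 112 ((0.5254436731338501, 0.29191479086875916), (0.08952604234218597, 0.03271724283695221), 76.233154296875)
 top ((0.5096580982208252, 0.2291359305381775), (0.26331666111946106, 0.224480539560318), 77.00853729248047)
d3.png key 112 ((0.4933430254459381, 0.16327111423015594), 0.022788284346461296) [0.49257211 0.16392175]
 post 4 [0.53662445 0.1553529  0.1196073 ]
 flare 83 ((0.5174464583396912, 0.2822512984275818), (0.09755881130695343, 0.08144517242908478), 26.68293571472168)
 top ((0.47757065296173096, 0.23566076159477234), (0.2655625641345978, 0.15653923153877258), 76.7850341796875)
scene1.png key 180 ((0.4954948425292969, 0.16654759645462036), 0.021689506247639656) [0.4962223  0.16424087]
 post 18 [0.54381105 0.15267976 0.11990414]
 flare 119 ((0.5270392894744873, 0.2911251485347748), (0.08942762017250061, 0.03505558893084526), 76.73369598388672)
 top ((0.5104318261146545, 0.22928237915039062), (0.2640014588832855, 0.2232091873884201), 76.40426635742188)
side1.png key 112 ((0.4918947219848633, 0.1647573709487915), 0.021217869594693184) [0.49288484 0.16440774]
 post 14 [0.53961432 0.15487495 0.11925831]
 flare 93 ((0.5246949791908264, 0.29020601511001587), (0.11003432422876358, 0.08085256069898605), 44.77137756347656)
 top ((0.5081989169120789, 0.22728589177131653), (0.26712217926979065, 0.2187386155128479), 77.16910552978516)
```

View pics/s3c.png

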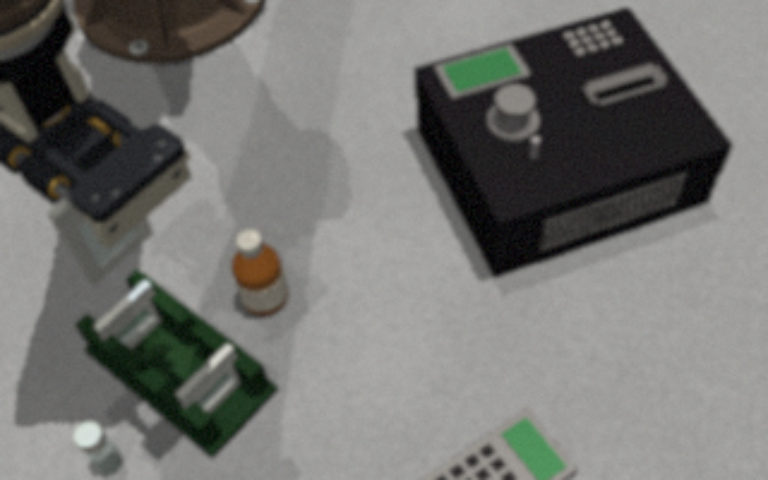

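>>> jog_arm([
  [0.02,0.007,0,0.02],
  [0.06,0.022,0,0.06],
  [0.11,0.04,0,0.12],
  [0.16,0.058,0,0.17],
  [0.21,0.077,0,0.22],
  [0.26,0.095,0,0.28],
  [0.31,0.113,0,0.33],
  [0.36,0.132,0,0.385],
  [0.41,0.15,0.005,0.44],
  [0.45,0.164,0.01,0.48],
  [0.48,0.175,0.02,0.515],
  [0.494,0.18,0.025,0.527],
  [0.494,0.18,0.025,0.527],
  [0.494,0.18,0.025,0.527],
  [0.494,0.18,0.025,0.527],
])

```text
clock: 7.55
position: [0.5252, 0.2879, 0.2523]
ee_rot: [2.466, 1.947, 0.001]
force: [1.2, 0.5, -0.7]
width: 0.088
gripper_force: 30.0
```

Run:
```python
from h import *
s=arm.observe(); print(s["position"],s["ee_rot"],s["width"])
R=cv2.Rodrigues(s["ee_rot"])[0]; T=s["position"]
for n in("scene","side","wrist"):
    snap(n,n+"4.png"); X=np.load(f"/tmp/{n}4.png.npz")["P"].reshape(-1,3); L=(X-T)@R
    # plate below fingers in tool frame
    m=(np.abs(L[:,1])<.012)&(np.abs(L[:,0])<.05)&(L[:,2]>.02)&(L[:,2]<.085); q=L[m]
    if len(q)>10: print(n,"plate tool-frame",len(q),np.percentile(q,[1,50,99],axis=0).round(4).tolist())
    m=(X[:,2]>.1045)&(X[:,2]<.112)&(np.hypot(*(X[:,:2]-[.525,.291]).T)<.05); q=L[m]
    if len(q)>10: print(n,"flare tool-frame",len(q),cv2.minAreaRect(q[:,:2].astype(np.float32)))
a=[cv2.imread(f"pics/{n}4.png") for n in("scene","side","wrist")]
cv2.imwrite("pics/c4.png",np.hstack([cv2.resize(a[0][60:260,230:430],(400,400)),cv2.resize(a[1][80:260,150:330],(400,400))]))
```

```text
[0.52515845 0.28793444 0.25234599] [2.46567630e+00 1.94674428e+00 1.07946032e-03] 0.08836317081109968
scene plate tool-frame 484 [[-0.0324, -0.0027, 0.0207], [-0.0029, 0.003, 0.0485], [0.0323, 0.0058, 0.0771]]
scene flare tool-frame 111 ((0.0037763267755508423, 0.0005722604691982269), (0.03307545557618141, 0.08965352922677994), 89.10658264160156)
side plate tool-frame 66 [[-0.0349, -0.0047, 0.021], [-0.0306, 0.0006, 0.0538], [0.0242, 0.0033, 0.0786]]
side flare tool-frame 82 ((0.0020337477326393127, -0.00048442184925079346), (0.06772619485855103, 0.08622436970472336), 66.71987915039062)
wrist plate tool-frame 255 [[0.0325, -0.0048, 0.0206], [0.0329, -0.0006, 0.0432], [0.0332, 0.0031, 0.0758]]
wrist flare tool-frame 940 ((0.0047238171100616455, -0.001597326248884201), (0.03253580257296562, 0.0894351378083229), 89.04730987548828)
```

View pics/c4.png

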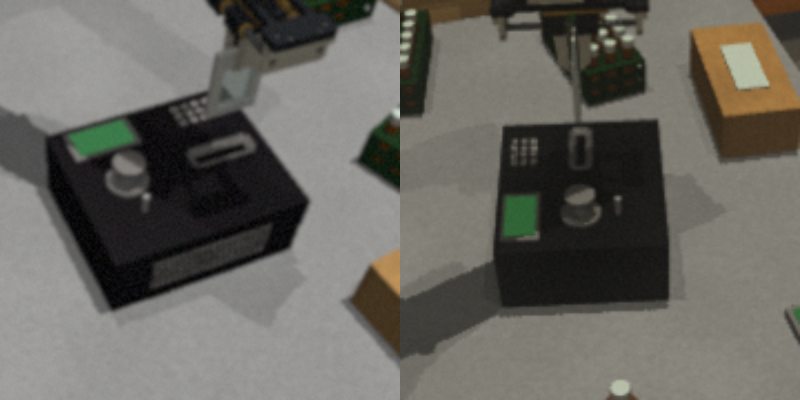

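View pics/wrist4.png

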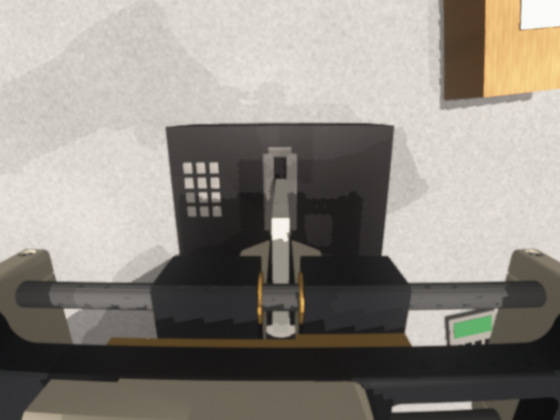

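The two crops and the wrist view show the plate held square above the slot, aligned in thickness and about 4 mm short along the slot. I'll correct that and lower it.

>>> jog_arm([
  [0.004,-0.001,0,0],
  [0.004,-0.001,0.02,0],
  [0.004,-0.001,0.045,0],
  [0.004,-0.001,0.06,0],
  [0.004,-0.001,0.068,0],
  [0.004,-0.001,0.073,0],
  [0.004,-0.001,0.078,0],
  [0.004,-0.001,0.083,0],
  [0.004,-0.001,0.083,0],
])

```text
clock: 8.82
position: [0.5245, 0.2936, 0.1685]
ee_rot: [-2.464, -1.949, 0.001]
force: [-0.4, -0.5, -1.2]
width: 0.088
gripper_force: 30.0
```

>>> jog_arm([
  [0,0,0.008,0],
  [0,0,0.016,0],
  [0,0,0.024,0],
  [0,0,0.03,0],
  [0,0,0.034,0],
  [0,0,0.036,0],
  [0,0,0.036,0],
])

```text
clock: 9.7
position: [0.5247, 0.2937, 0.1328]
ee_rot: [-2.464, -1.949, -0.0]
force: [-0.2, -0.1, -1.0]
width: 0.087
gripper_force: 30.0
```

>>> jog_arm([
  [0,0,0.001,0],
  [0,0,0.002,0],
  [0,0,0.003,0],
  [0,0,0.003,0],
])

```text
clock: 10.2
position: [0.5253, 0.2937, 0.1316]
ee_rot: [-2.464, -1.949, -0.003]
force: [-3.8, -1.6, 16.7]
width: 0.089
gripper_force: 30.0
```

Contact came at the expected height, so the plate is home. I'll ease off and release.

>>> jog_arm([
  [0,0,-0.001,0],
  [0,0,-0.001,0],
])

```text
clock: 10.45
position: [0.5251, 0.2937, 0.1316]
ee_rot: [-2.464, -1.949, -0.002]
force: [-1.5, -0.7, 8.1]
width: 0.084
gripper_force: 30.0
```

>>> jog_arm([
  [0,0,0,0],
  [0,0,0,0],
  [0,0,0,0],
  [0,0,0,0],
  [0,0,-0.01,0],
  [0,0,-0.03,0],
  [0,0,-0.06,0],
  [0,0,-0.09,0],
  [0,0,-0.12,0],
  [0,0,-0.12,0],
], hand=0.045)

```text
clock: 11.7
position: [0.526, 0.2939, 0.2537]
ee_rot: [2.464, 1.949, 0.008]
force: [0.4, -0.8, -0.8]
width: 0.492
gripper_force: 0.0
```

Run:
```python
from h import *
s=arm.observe(); print(s["position"],s["ee_rot"],s["force"])
for n in("scene","side","wrist"):
    snap(n,n+"5.png"); X=np.load(f"/tmp/{n}5.png.npz")["P"].reshape(-1,3)
    m=(X[:,2]>.115)&(X[:,2]<.16)&(np.hypot(*(X[:,:2]-[.525,.292]).T)<.05); q=X[m]
    if len(q): print(n,"plate",len(q),np.percentile(q[:,2],[50,90,97,99.5]).round(4), cv2.minAreaRect(q[q[:,2]>.14][:,:2].astype(np.float32)))
    m=(X[:,2]>.129)&(X[:,2]<.141)&(np.hypot(*(X[:,:2]-[.4945,.165]).T)<.032); q=X[m]
    if len(q)>4: print(n,"key",len(q),cv2.minEnclosingCircle(q[:,:2].astype(np.float32)),np.median(q[:,2]))
a=[cv2.imread(f"pics/{n}5.png") for n in("scene","side","wrist")]
cv2.imwrite("pics/c5.png",np.hstack([cv2.resize(a[0][60:260,230:430],(400,400)),cv2.resize(a[1][80:260,150:330],(400,400))]))
```

```text
[0.52603895 0.29390532 0.25374691] [2.46378139 1.94878608 0.00759231] [ 0.38449082 -0.77792914 -0.81422921]
scene plate 258 [0.1345 0.1447 0.1454 0.1465] ((0.52592933177948, 0.293285071849823), (0.06492891907691956, 0.010401921346783638), 78.2295150756836)
scene key 192 ((0.4955359101295471, 0.16527341306209564), 0.02118435874581337) 0.1349480940389715
side plate 64 [0.1436 0.1465 0.1478 0.1486] ((0.5233283042907715, 0.29230454564094543), (0.06782539933919907, 0.006325265858322382), 77.0725326538086)
side key 124 ((0.49307891726493835, 0.16508151590824127), 0.02075946144759655) 0.13528093236883243
wrist plate 680 [0.1445 0.1454 0.1458 0.1463] ((0.5246114134788513, 0.29424023628234863), (0.0641595870256424, 0.007198868319392204), 76.9645004272461)
wrist key 922 ((0.4959608316421509, 0.16659274697303772), 0.0202651247382164) 0.13439028110843385
```

View pics/c5.png

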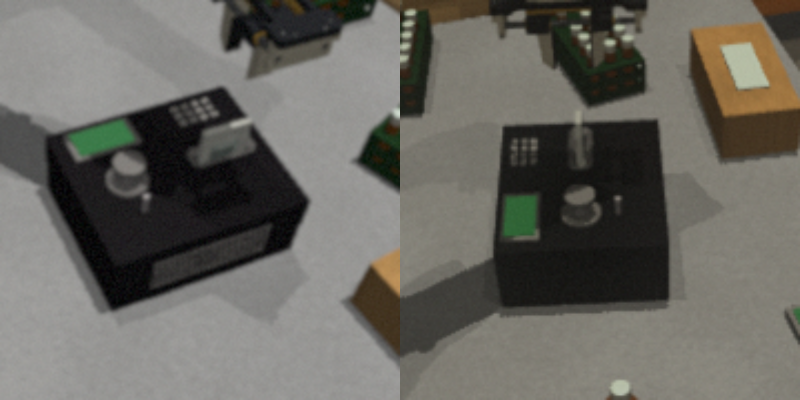

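The crops show the plate upright in the slot with its top at about 0.145, which is fully home. The key is free. Next I'll shut the gripper and move over the key.

>>> jog_arm([
  [-0.03,0,0,0],
  [-0.07,0,0,0],
  [-0.11,0,0,0],
  [-0.132,0,0,0],
  [-0.132,0,0.03,0],
  [-0.132,0,0.06,0],
  [-0.132,0,0.08,0],
  [-0.132,0,0.09,0],
  [-0.132,0,0.09,0],
  [-0.132,0,0.09,0],
  [-0.132,0,0.09,0],
], hand=0.0)

```text
clock: 13.22
position: [0.4947, 0.1654, 0.1614]
ee_rot: [2.464, 1.949, 0.002]
force: [-0.6, -0.0, -0.2]
width: 0.003
gripper_force: 0.0
```

Run:
```python
from h import *
s=arm.observe(); print(arm.nose_length,s["position"],s["ee_rot"],s["force"],s["width"])
```

```text
0.011 [0.4946903  0.16544517 0.16141374] [2.46353052e+00 1.94943399e+00 2.06904354e-03] [-0.56996093 -0.04536898 -0.19551358] 0.003200390198303273
```

>>> jog_arm([
  [0,0,0.006,0],
  [0,0,0.012,0],
  [0,0,0.014,0],
  [0,0,0.014,0],
  [0,0,0.014,0],
])

```text
clock: 13.85
position: [0.4944, 0.1651, 0.1468]
ee_rot: [2.464, 1.949, 0.0]
force: [-0.1, 0.0, 0.2]
width: 0.008
gripper_force: 0.0
```

>>> jog_arm([
  [0,0,0.0015,0],
  [0,0,0.0015,0],
  [0,0,0.0015,0],
])

```text
clock: 14.22
position: [0.4945, 0.1652, 0.1454]
ee_rot: [2.464, 1.949, 0.001]
force: [-0.1, -0.3, 3.3]
width: 0.006
gripper_force: 1.5
```

>>> jog_arm([
  [0,0,0.0015,0],
  [0,0,0.0015,0],
  [0,0,0.0015,0],
])

```text
clock: 14.6
position: [0.4945, 0.1652, 0.1438]
ee_rot: [2.464, 1.949, 0.001]
force: [0.5, -0.1, 3.2]
width: 0.008
gripper_force: 1.8
```

>>> jog_arm([
  [0,0,0.0015,0],
  [0,0,0.003,0],
  [0,0,0.003,0],
  [0,0,0.003,0],
])

```text
clock: 15.1
position: [0.4944, 0.1652, 0.1408]
ee_rot: [2.464, 1.949, 0.0]
force: [1.9, -2.0, 4.5]
width: 0.004
gripper_force: 2.4
```

>>> jog_arm([
  [0,0,0.0015,0],
  [0,0,0.003,0],
  [0,0,0.0045,0],
  [0,0,0.0045,0],
  [0,0,0.0045,0],
  [0,0,0.0045,0],
])

```text
clock: 15.85
position: [0.4945, 0.1652, 0.1365]
ee_rot: [2.464, 1.949, 0.001]
force: [0.8, -0.4, 6.3]
width: 0.008
gripper_force: 3.3
```

Run:
```python
from h import *
for n in("scene","side"):
    im=snap(n,n+"6.png")
    P=np.load(f"/tmp/{n}6.png.npz")["P"]; X=P.reshape(-1,3)
    m=(X[:,2]>.105)&(X[:,2]<.13)&(np.hypot(*(X[:,:2]-[.5415,.154]).T)<.012); print(n,"post",np.percentile(X[m][:,2],[50,95]) if m.any() else '')
    m=(X[:,2]>.105)&(X[:,2]<.133)&(np.hypot(*(X[:,:2]-[.4945,.165]).T)<.0225); q=X[m]; print("key cap",len(q),np.histogram(q[:,2],np.arange(.105,.134,.002)))
zs,fs=[],[]
for i in range(8):
    arm.get_image("wrist"); s=arm.observe(); zs.append(s["position"]); fs.append(s["force"])
print(np.mean(zs,0),np.std(zs,0),np.mean(fs,0),s["clock"])
a=[cv2.imread(f"pics/{n}6.png") for n in("scene","side")]
cv2.imwrite("pics/c6.png",np.hstack([cv2.resize(a[0][110:190,255:335],(400,400)),cv2.resize(a[1][130:210,190:270],(400,400))]))
```

```text
scene post [0.11908791 0.12469216]
key cap 107 (array([32,  2,  0,  0,  0,  0,  1,  7,  9, 17, 27,  7,  1,  4]), array([0.105, 0.107, 0.109, 0.111, 0.113, 0.115, 0.117, 0.119, 0.121,
       0.123, 0.125, 0.127, 0.129, 0.131, 0.133]))
side post [0.11892615 0.12602367]
key cap 110 (array([23, 12,  3,  0,  0,  0,  1,  5, 13, 18, 20,  7,  5,  3]), array([0.105, 0.107, 0.109, 0.111, 0.113, 0.115, 0.117, 0.119, 0.121,
       0.123, 0.125, 0.127, 0.129, 0.131, 0.133]))
[0.49446344 0.16523039 0.13645333] [1.37846926e-05 1.37202605e-05 6.59192418e-06] [ 0.61293042 -0.62641369  6.63984603] 16.35
```

View pics/c6.png

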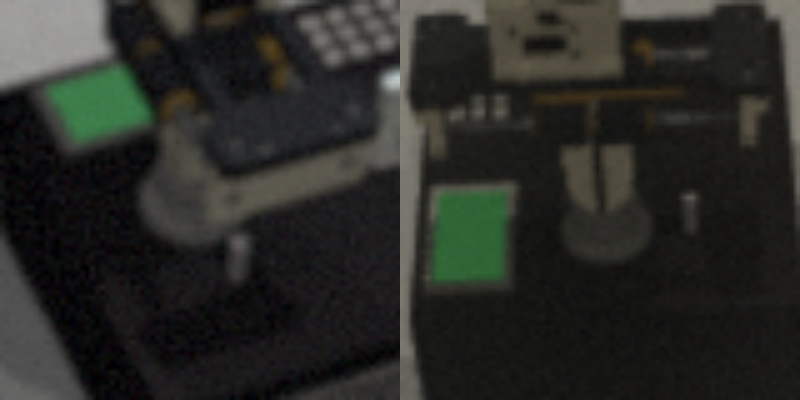

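The crops show the closed fingertips on the key, with its top near 0.125 and level with the post top. TCP z is 0.1365 and the force is 6.6 N, so about 0.5 mm remains.

>>> jog_arm([
  [0,0,0.0005,0],
  [0,0,0.0005,0],
  [0,0,0.0005,0],
  [0,0,0.0005,0],
])

```text
clock: 16.85
position: [0.4945, 0.1652, 0.136]
ee_rot: [2.464, 1.949, 0.001]
force: [1.2, -1.1, 7.0]
width: 0.007
gripper_force: 3.4
```

Run:
```python
from cell import arm
s=arm.observe(); print(s["position"],s["force"]); print(arm.sign_off())
```

```text
[0.49447793 0.1652451  0.13598647] [ 1.18346008 -1.08660228  7.02281947]
the job is handed in; nothing more can be done
None
```

The job is handed in at about 17 s: the tall plate is fully home in the photometer slot and released, and the gripper is holding the key at half press (fingertips at 125 mm, 7.0 N).

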